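# Open the exhaust filter lid of a bench vacuum pump

### The job

Open the filter compartment on top of the vacuum pump: with a fingertip press the black snap tab all the way in (it stays in), then push the released lid along its guide rails, off the filter well, until the white filter is completely uncovered. The lid is only pushed, never lifted: it must end lying flat between the rails on the pump. Leave the vials, the beaker and the wash bottle where they stand.

Things in the scene. Friction and masses are not known exactly. Their poses are not given: they have to be found in the camera images.
- pump: Beige bench vacuum pump, fixed to the table, 160 (x) x 270 (y) mm, its flat top deck 85 mm above the table. Origin: centre of its underside, on the table. The lid slides along the pump's +y between two guide rails on the deck, 8 mm high, inner faces at x = -43.5 and +43.5 mm, y = -101 to +124 mm, with an 8 mm high back wall across them at y = -101 to -97 mm.
- well (a point): Centre of the filter well's mouth, at deck height, pump (0, -50, 85) mm: an opening in the deck 60 (x) x 70 (y) mm, so pump y -85 to -15 mm, with the white filter 6 mm below the deck. Hidden under the lid at the start.
- stop (a point): Middle of the 8 mm high end stop's inner face, at deck height, pump (0, 118, 85) mm. The deck between well and stop is free: the lid is parked there, touching the stop or not.
- lid: Loose dark grey lid, about 0.12 kg, flat on the deck between the rails: a plate 84 (x) x 90 (y) x 8 mm with a cross rib on top. Origin: centre of the plate's underside; axes parallel to the pump's. It starts at pump (0, -50, 85) mm and can slide 123 mm along pump +y to the end stop; the well is completely uncovered from 80 mm of travel on. Pushing takes about 1 N.
- rib (a point): Middle of the top of the lid's cross rib: 60 mm long in x, 8 mm thick in y, 18 mm high above the plate; this point is at lid (0, -25, 26) mm. Push the lid by the rib's -y face.
- tab_top (a point): Centre of the top of the snap tab's thumb pad, a black block 24 (x) x 30 (y) mm outside the rail on the pump's -x side, at pump (-66, 4) mm. Its top is 22 mm above the deck when out, 13 mm when in (rails and lid plate: 8 mm). Press straight down. The tab's catch stands in front of the lid's +y edge and blocks it until the tab is in.
- tab (a joint): Travel of the snap tab: 0 = out (lid locked), 0.009 m = fully in (lid free). A stiff slide without a return spring: it needs about 5 to 6 N to move and stays where it is left; the catch is clear of the lid from 0.007 m on, and there is a hard stop at 0.009 m.
- vial_a: Bystander: loose glass sample vial with yellow contents and black cap, 27 mm across, 67 mm high, origin at the centre of its underside.
- vial_b: Bystander: second vial, the same.
- beaker: Bystander: loose open glass beaker, 72 mm across, 90 mm high, origin at the centre of its underside.
- wash_bottle: Bystander: loose white bottle with red cap, 66 mm across, 170 mm high, origin at the centre of its underside.
Not all that is in view belongs to the job. Leave any brown or red look-alike of the lid alone.

How it is judged:
By the outcome, as a careful person would: the job done as asked, in the order asked, and still so for the second after the job is handed in, with the robot touching nothing.
It also fails if it takes over 42 s, if anything falls off the work surface, if the arm or the gripper's body presses on something with over 40 N, if the wrist force passes 120 N, or if a joint passes its speed limit or range.

### The arm

A 7-joint arm with a two-finger parallel gripper is mounted at the origin on the work surface. World frame = base frame: x ahead of the robot, y to its left, z up, the work surface at z = 0. Lengths are in m, angles in rad, forces in N, time in s.
With the tool pointing down it reaches from about 0.425 to 0.925 m from the base axis. Payload 6.8 kg.
Tool frame: the origin (TCP) lies on the front face of the gripper's body, between the roots of the fingers; the fingertips stand 73 mm ahead of it and the grasp point (between the pads) lies 54 mm ahead of it (env.nose_length is the distance from the TCP to the fingertips, in m); z points along the fingers, y is the direction in which the jaws open and shut (so a half turn about z gives the same grasp; the last joint's range is limited). The gripper opens to 85 mm and grips with 20 to 120 N. Pads are 22 mm wide; open, the fingers measure 114 mm over their backs; the gripper's body (76 mm by 85 mm) begins 54 mm behind the grasp point. The pads swing forward as they close: fully open they stand 13 mm farther back than shut.
Start: joints at [1.165, 0.477, 0.022, 1.555, -0.011, 1.109, -0.083], TCP at [0.198, -0.645, 0.304] pointing down, gripper open.
Joint ranges: [-2.96, 2.96], [-0.34, 2.1], [-1.41, 1.46], [0.24, 2.44], [-1.37, 4.51], [0.17, 1.92], [-2.96, 2.96]. Speed limits (rad/s): [2.39, 2.39, 3.14, 3.14, 3.14, 3.14, 3.14].

### API

Orientations are given as a unit quaternion [w, x, y, z].
In Python, from cell import env, kin, camera, calibration, job gives the robot as it stands. The module is installed in compiled form; this text tells all that it offers. Calls block until the motion is done:
- env.reach(position, orientation): joint-space move of the TCP to a pose.
- env.movel(position, velocity=0.15, rot=None, stop_force=None): straight line of the TCP; rot=None keeps the orientation; velocity is the mean speed in m/s. With stop_force (N) it stops when the force on the tool has changed by that much, and returns True; else False.
- env.goto_joints(angles): joint-space move.
- env.grip(opening, f_grip=None): finger opening in m; f_grip is the grip in N (None keeps the last); returns when the fingers have stopped.
- env.dwell(seconds).
- kin.inverse_kinematics(position, orientation): joint angles nearest the present ones, or None.
- env.get_state(): the state.
- camera(name): name is "side" or "top" or "wrist"; returns (picture, depth): 420x560x3 uint8, blue, green, red; 420x560 float32, m along the optical axis (not along the pixel's ray), 0 where there is no reading.
- calibration(name): a dict with "fx", "fy", "cx", "cy" (pixels), "k1" (the pictures are not rectified: a ray, as slopes to the right and down, at radius r is drawn at 1 + k1 r^2 times it, then the intrinsics apply), "rvec" (rotation vector, rad) and "tvec" (3), from world to camera coordinates, as OpenCV has them. Camera axes: x right, y down, z forward; pixel columns grow to the right and rows downward; lengths in m; the calibration is good to about 2 mm. A picture is of the moment at which its call begins: read the wrist's pose just before it. calibration takes no time and is no camera call; for the wrist camera it gives the pose at the moment of the call.
A pose or a line that the arm cannot do raises env.PlanningError and nothing moves.
- job.job_done(): hands the job in, once; it reports no verdict.
The state is a dict: "time": time; "qpos": joint angles; "joint_velocities": joint speeds; "joint_torque": joint torques, N m; "tcp_pos": TCP position; "orientation": TCP orientation; "force": force on the tool from outside, world axes, zero at the start; "torque": the same for the moment, N m; "opening": finger opening in m.
Only numpy, scipy, OpenCV 4.12 (cv2) and the standard library are available. Lean on these libraries where they do the work, as an engineer would, in place of code of your own. Each camera call takes 0.05 s, during which the arm holds its last target.

## Working session

There is one attempt and no reset: what is moved stays moved. The work goes in short steps, each a Python script; the robot and the scene stay as the last script left them, time stands still between calls to the robot, and variables do not carry over. Pictures are saved under pics/ and viewed, and the job is handed in when it is done.

```bash
mkdir -p pics; cat > h.py <<'E'
import numpy as np, cv2
from cell import env, kin, camera, calibration, job
def snap(n,tag):
    c=calibration(n); p,d=camera(n); cv2.imwrite(f'pics/{tag}.png',p); np.savez(f'pics/{tag}.npz',d=d,p=p,**{k:np.array(v) for k,v in c.items()}); return p,d,c
def ray(c,u,v):
    x=(u-float(c['cx']))/float(c['fx']); y=(v-float(c['cy']))/float(c['fy']); a,b=x,y
    for _ in range(20):
        s=1+float(c['k1'])*(a*a+b*b); a,b=x/s,y/s
    R=cv2.Rodrigues(np.array(c['rvec'],float).reshape(3))[0]; t=np.array(c['tvec'],float).reshape(3)
    return R.T@np.array([a,b,1.]), -R.T@t
def atz(c,u,v,z):
    r,o=ray(c,u,v); return o+r*(z-o[2])/r[2]
def atd(c,d,u,v):
    r,o=ray(c,u,v); return o+r*float(d[int(round(v)),int(round(u))])
E
python3 - <<'E'
from h import *
for n in ["side","top","wrist"]: snap(n,n+"0")
s=env.get_state(); print(s['time'],s['tcp_pos'],s['orientation'],s['force'],env.nose_length)
E
```

```text
0.15 [ 0.1979271  -0.64498229  0.30316354] [-6.74562310e-04  9.88934317e-01  1.48352411e-01 -1.51507498e-04] [0.19297108 0.4112611  0.23900217] 0.0726
```

View pics/top0.png

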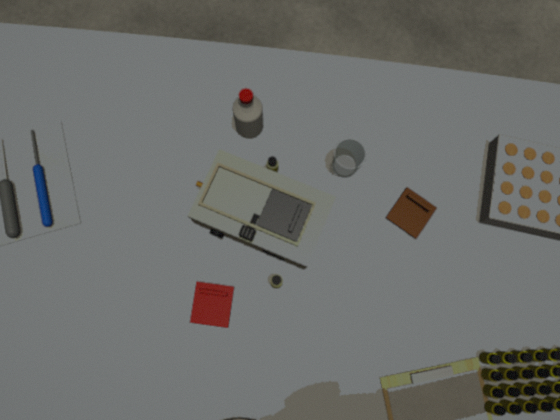

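View pics/side0.png

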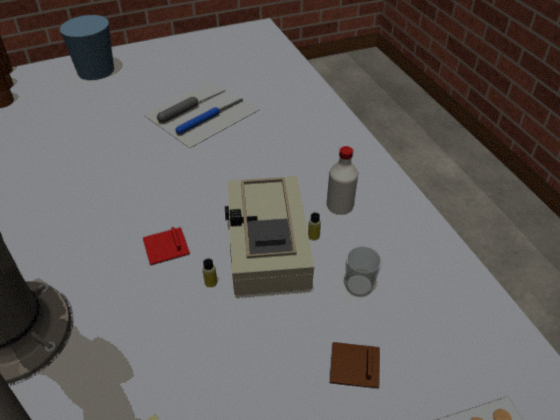

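View pics/wrist0.png

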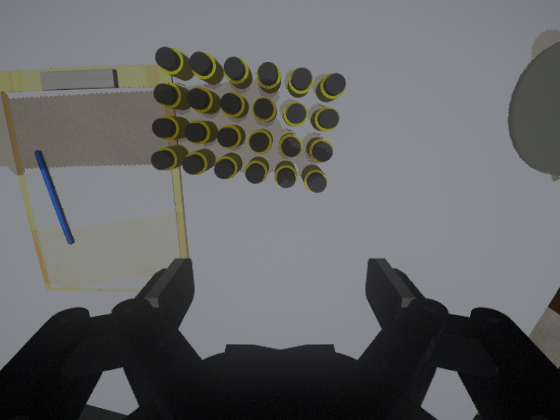

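Top view: the pump is at about (258,205). Candidates for the lid are the dark grey plate on the pump (287,213), the red plate (212,305) and the brown plate (411,212); only the grey one fits. For the tab, the candidates are the black block (247,233), the black catch (255,219) and a black thing on the pump's side (217,233). I'll check these in a close crop.

```bash
python3 - <<'E'
import cv2
p=cv2.imread('pics/top0.png')[145:275,180:340]
p=cv2.convertScaleAbs(cv2.resize(p,None,fx=4.6,fy=4.6,interpolation=cv2.INTER_CUBIC),alpha=1.5)
cv2.imwrite('pics/topc.png',p)
p=cv2.imread('pics/side0.png')[160:300,200:350]
p=cv2.convertScaleAbs(cv2.resize(p,None,fx=4,fy=4,interpolation=cv2.INTER_CUBIC),alpha=1.5)
cv2.imwrite('pics/sidec.png',p)
E
```

```text
(no output)
```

View pics/topc.png

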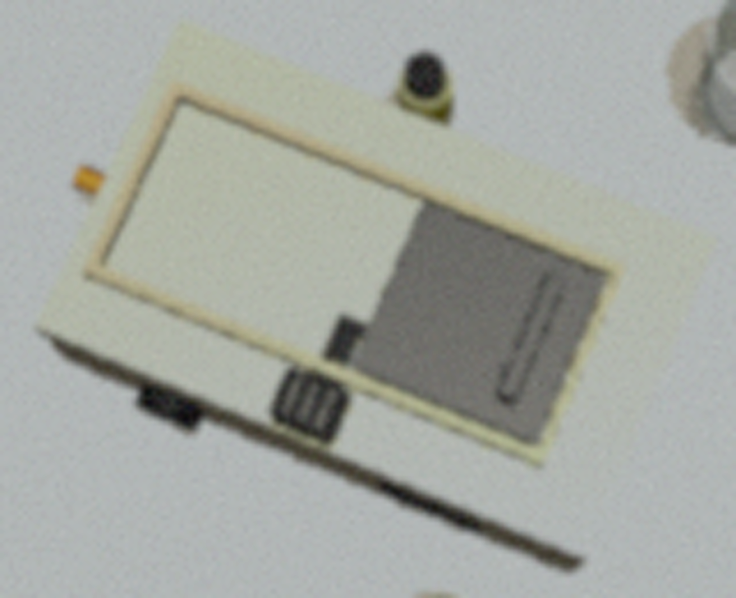

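View pics/sidec.png

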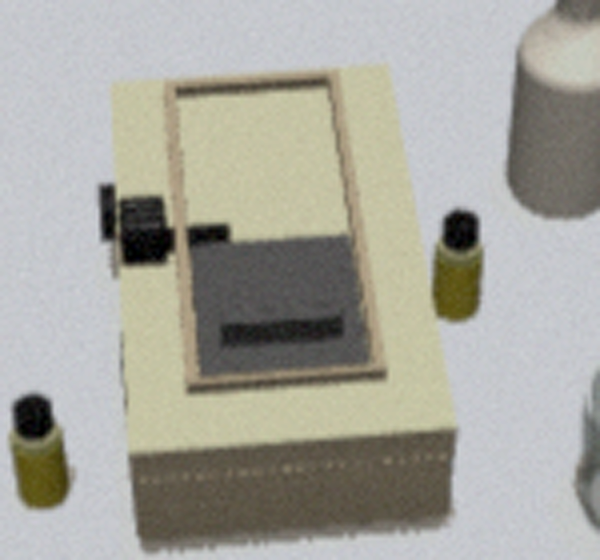

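```bash
cat >> h.py <<'E'
def fit(P,Q): # P pump xy, Q world xy
    P=np.array(P);Q=np.array(Q);a=P-P.mean(0);b=Q-Q.mean(0)
    th=np.arctan2((a[:,0]*b[:,1]-a[:,1]*b[:,0]).sum(),(a*b).sum())
    R=np.array([[np.cos(th),-np.sin(th)],[np.sin(th),np.cos(th)]]);t=Q.mean(0)-R@P.mean(0)
    return th,t,Q-(P@R.T+t)
E
python3 - <<'E'
from h import *
c=calibration('top'); d=np.load('pics/top0.npz')['d']
f=lambda x,y:((x+.5)/4.6-.5+180,(y+.5)/4.6-.5+145)
W=lambda x,y,z:atz(c,*f(x,y),z)[:2]
lid=[W(*q,.093) for q in [(425,205),(355,370),(538,443),(610,270)]]
th,t,r=fit([(.042,-.005),(-.042,-.005),(-.042,-.095),(.042,-.095)],lid)
print(th,t,np.round(r*1e3,1))
fr=[W(*q,.093) for q in [(178,92),(90,272),(543,462),(617,268)]]
hw=np.linalg.norm(fr[0]-fr[1])/2; print(hw, np.linalg.norm(fr[3]-fr[2])/2)
th,t,r=fit([(.048,.124),(-.048,.124),(-.048,-.101),(.048,-.101)],fr)
print(th,t,np.round(r*1e3,1))
R=np.array([[np.cos(th),-np.sin(th)],[np.sin(th),np.cos(th)]])
print('tab',W(311,404,.107),R@[-.066,.004]+t, R.T@(W(311,404,.107)-t), atd(c,d,*f(311,404)))
print('rib',W(530,337,.111),R@[0,-.075]+t)
for n,q in dict(va=(272,160),vb=(276,281)).items(): print(n,atz(c,*q,.067), R.T@(atz(c,*q,.067)[:2]-t))
print('deck',atd(c,d,*f(250,250)),atd(c,d,*f(450,300)))
print('stool', c['rvec'],c['tvec'])
E
```

```text
-0.2577489147897624 [0.55294128 0.01940382] [[-1.5 -0.8]
 [ 0.  -0.4]
 [ 0.1  1.6]
 [ 1.5 -0.5]]
0.0466373831033681 0.047546909265339825
-0.27512095779123563 [0.55278291 0.01954442] [[-2.3 -3.2]
 [ 0.9 -2.1]
 [ 0.8  1.4]
 [ 0.6  3.9]]
tab [0.4909514  0.04145963] [0.49035167 0.04132377] [-0.06545973  0.00429367] [0.49138545 0.04163723 0.10445669]
rib [ 0.53178578 -0.05078965] [ 0.53240816 -0.05263501]
va [0.6629789  0.01192462 0.067     ] [0.10812179 0.02260297]
vb [ 0.40413452 -0.02810424  0.067     ] [-0.13011368 -0.08623902]
deck [0.56146179 0.07985003 0.08743952] [ 0.54836557 -0.01345403  0.09201152]
stool [ 2.22186037 -1.96688146  0.22972856] [-0.07329836  0.55479693  1.01149678]
```

Geometry agrees: the tab measures at pump (-65.5, 4.3) mm, the deck and tab heights are right, and the pose residuals are under 4 mm. Next I'll move above the tab and look with the wrist camera.

```bash
cat >> h.py <<'E'
TH=-0.266; T=np.array([.5529,.0195])
RR=np.array([[np.cos(TH),-np.sin(TH)],[np.sin(TH),np.cos(TH)]])
def w(px,py,z): return np.append(RR@[px,py]+T,z)
def down(a): # tool x axis at world angle a, z down
    return np.array([0,np.cos(a/2),np.sin(a/2),0])
def st():
    s=env.get_state(); print(round(s['time'],2),np.round(s['tcp_pos'],4),np.round(s['force'],2),np.round(s['qpos'],2),s['opening'])
E
python3 - <<'E'
from h import *
s=env.get_state()
p=w(-.066,.004,.25)
best=None
for a in (TH+np.pi/2,TH-np.pi/2):
    q=kin.inverse_kinematics(p,down(a)); print(a,None if q is None else np.round(q,2))
    if q is not None and (best is None or np.abs(q-s['qpos']).max()<best[0]): best=(np.abs(q-s['qpos']).max(),a)
a=best[1]; print('use',a)
np.save('a.npy',a)
env.grip(0.0,20)
env.reach(p,down(a)); st()
snap('wrist','w1'); snap('top','t1')
E
```

```text
1.3047963267948965 [ 0.41  0.33 -0.74  2.    0.28  0.91 -0.73]
-1.8367963267948966 [ 0.73  0.49 -1.18  1.98  0.54  1.02  2.17]
use 1.3047963267948965
3.56 [0.4905 0.0397 0.2499] [ 0.07  0.89 -0.07] [ 0.42  0.33 -0.74  2.    0.28  0.91 -0.73] -4.5996083285472104e-05
```

View pics/w1.png

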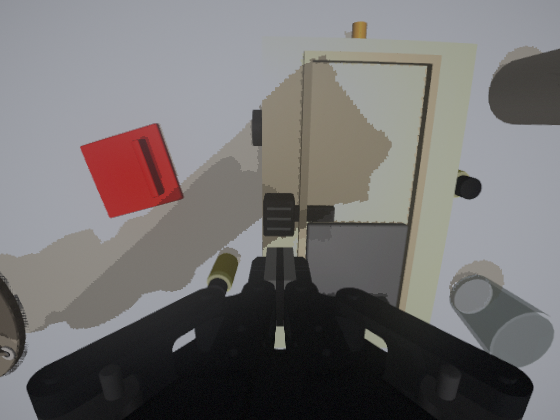

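The wrist view shows the tab pad at (279,214), the catch at (320,214) and the lid's +y edge at row 223. I'll refine the pose with this view.

```bash
python3 - <<'E'
from h import *
z=np.load('pics/w1.npz'); d=z['d']
for n,u,v,h in [('tab',279,214,.107),('lidL+y',308,223,.093),('lidR+y',408,224,.093),('stopL',313,61,.093),('stopR',428,66,.093)]:
    x=atz(z,u,v,h); print(n,np.round(x,4),'pump',np.round(RR.T@(x[:2]-T)*1e3,1),np.round(atd(z,d,u,v)[2],3))
E
```

```text
tab [0.4931 0.0463 0.107 ] pump [-64.8  10.2] 0.106
lidL+y [0.5126 0.0287 0.093 ] pump [-41.3  -1.8] 0.088
lidR+y [0.5917 0.0059 0.093 ] pump [41.  -2.9] 0.086
stopL [0.5451 0.1449 0.093 ] pump [-40.5 119. ] 0.087
stopR [0.6247 0.121  0.093 ] pump [ 42.6 116.8] 0.086
```

The wrist view gives x agreement within 1 mm and a y offset of 0 to +6 mm. I'll aim in between, well inside the 30 mm pad, and press.

```bash
python3 - <<'E'
from h import *
env.movel(w(-.066,.007,.195),velocity=.1); st()
print(env.movel(w(-.066,.007,.165),velocity=.02,stop_force=3)); st()
z0=env.get_state()['tcp_pos'][2]
# press on until the hard stop
print(env.movel(w(-.066,.007,z0-.016),velocity=.012,stop_force=14)); st()
z1=env.get_state()['tcp_pos'][2]; print('travel',z0-z1)
snap('side','s2')
E
```

```text
4.36 [0.4913 0.0438 0.1952] [ 0.49 -0.13  0.38] [ 0.36  0.41 -0.7   2.05  0.36  0.81 -0.81] -0.00013580942396757874
True
5.23 [0.4908 0.0435 0.1783] [-0.36  0.91 -0.53] [ 0.35  0.43 -0.68  2.06  0.39  0.78 -0.84] -0.00029424653374525797
True
6.03 [0.4906 0.0436 0.1706] [-0.3  -0.71  7.35] [ 0.34  0.45 -0.67  2.06  0.4   0.76 -0.85] 0.00020387735457748859
travel 0.00775715655104528
```

```bash
python3 - <<'E'
from h import *
print(env.movel(w(-.066,.007,.160),velocity=.012,stop_force=18)); st()
env.movel(w(-.066,.007,.21),velocity=.1); 
env.movel(w(-.03,-.05,.23),velocity=.15); st()
snap('wrist','w3');snap('side','s3')
for n in ('s3','s2'):
    p=cv2.imread(f'pics/{n}.png')[150:290,180:340]
    cv2.imwrite(f'pics/{n}c.png',cv2.convertScaleAbs(cv2.resize(p,None,fx=4,fy=4,interpolation=cv2.INTER_CUBIC),alpha=1.5))
E
```

```text
True
6.39 [0.4907 0.0437 0.1706] [-1.36 -0.27  7.35] [ 0.34  0.45 -0.67  2.06  0.4   0.76 -0.85] 4.532408026101977e-05
7.56 [ 0.5103 -0.0202  0.2295] [ 0.5   0.44 -0.19] [ 0.49  0.38 -0.7   1.98  0.31  0.89 -0.64] 0.00028945315954794924
```

View pics/s3c.png

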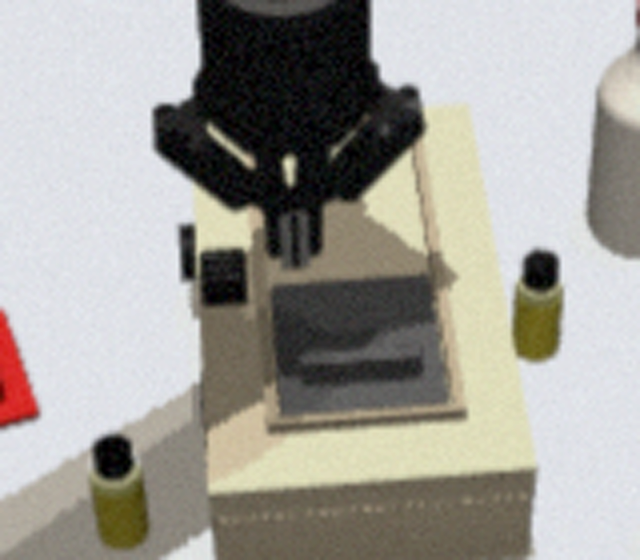

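View pics/w3.png

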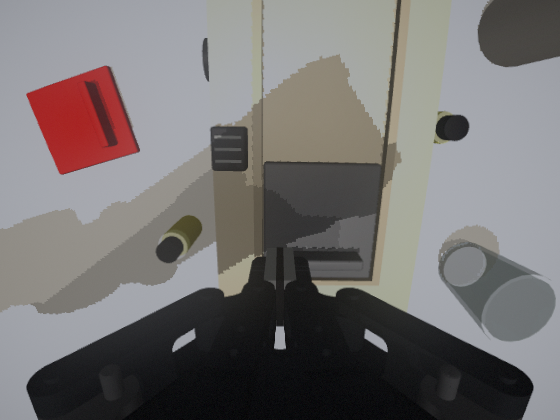

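The catch is gone from the lid's front edge. The press ended twice at the same depth, with the tip at z = 0.098, which is the "in" height. I'll confirm the heights and the lid's position.

```bash
python3 - <<'E'
from h import *
z=np.load('pics/w3.npz'); d=z['d']
for n,u,v,h in [('tab',229,143,.098),('lidL+y',265,162,.093),('lidR+y',380,163,.093),('rib top R+y',360,250,.111),('rib top R-y',361,262,.111),('lidR-y',372,279,.093)]:
    x=atz(z,u,v,h); print(n,'pump',np.round(RR.T@(x[:2]-T)*1e3,1),np.round(atd(z,d,u,v)[2],4))
dd=lambda u,v:np.median([atd(z,d,u+i,v+j)[2] for i in range(-6,7,3) for j in range(-6,7,3)])
print('tab z',dd(229,145),'deck',dd(420,200),'deck2',dd(235,200),'lid',dd(320,195))
p=cv2.imread('pics/w3.png')[130:300,200:400]
cv2.imwrite('pics/w3c.png',cv2.convertScaleAbs(cv2.resize(p,None,fx=3.4,fy=3.4,interpolation=cv2.INTER_CUBIC),alpha=2))
E
```

```text
tab pump [-63.9  10.5] 0.0971
lidL+y pump [-40.2  -2.8] 0.0904
lidR+y pump [40.2 -3.3] 0.0837
rib top R+y pump [ 25.9 -61.3] 0.0918
rib top R-y pump [ 27.3 -70.5] 0.1097
lidR-y pump [ 42.7 -94.1] 0.0917
tab z 0.09699182382175917 deck 0.08351400697266897 deck2 0.08420359079331186 lid 0.09207286949042454
```

View pics/w3c.png

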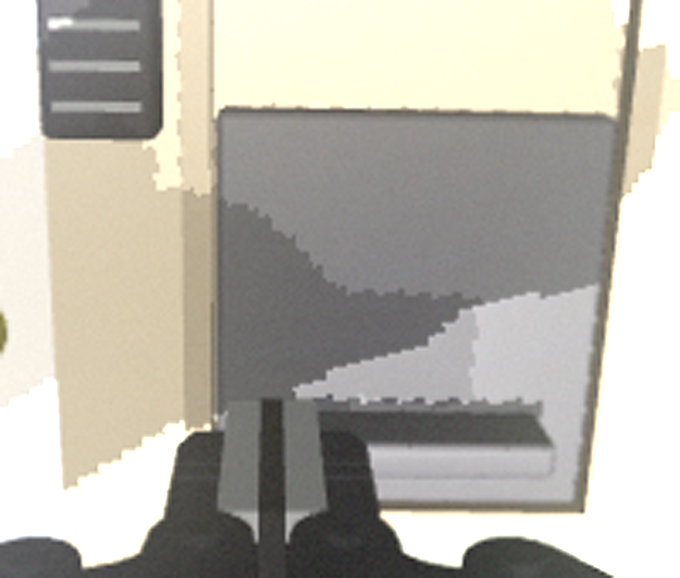

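The tab is 13 mm above the deck, so fully in. The rib top's -y edge is at about y = -78, as expected. Next I'll go down behind the rib and push.

```bash
python3 - <<'E'
from h import *
c=calibration('top'); x=atz(c,246,97,.17); print('bottle cap pump',RR.T@(x[:2]-T))
env.movel(w(0,-.101,.23),velocity=.15)
print('hit down',env.movel(w(0,-.101,.1725),velocity=.06,stop_force=4)); st()
print('touch',env.movel(w(0,-.080,.1725),velocity=.03,stop_force=6)); st()
snap('side','s4')
print('push',env.movel(w(0,-.03,.1725),velocity=.05,stop_force=8)); st()
snap('side','s5')
E
python3 - <<'E'
import cv2,numpy as np
a=[cv2.convertScaleAbs(cv2.resize(cv2.imread(f'pics/{n}.png')[150:300,190:330],None,fx=2.8,fy=2.8,interpolation=cv2.INTER_CUBIC),alpha=1.6) for n in('s4','s5')]
cv2.imwrite('pics/s45.png',np.hstack(a))
E
```

```text
bottle cap pump [0.18106762 0.1086056 ]
hit down False
9.31 [ 0.5266 -0.0779  0.1729] [-0.4  -0.29 -0.2 ] [ 0.53  0.49 -0.63  1.97  0.4   0.8  -0.59] -0.0001339829807713729
touch False
10.16 [ 0.5318 -0.0576  0.1724] [0.11 0.09 0.63] [ 0.49  0.5  -0.63  1.97  0.4   0.81 -0.63] -0.00010428360216988498
push False
11.36 [ 0.545  -0.0097  0.1725] [ 0.23 -0.67  0.29] [ 0.4   0.51 -0.63  1.94  0.41  0.82 -0.72] -0.0001249879919968228
```

View pics/s45.png

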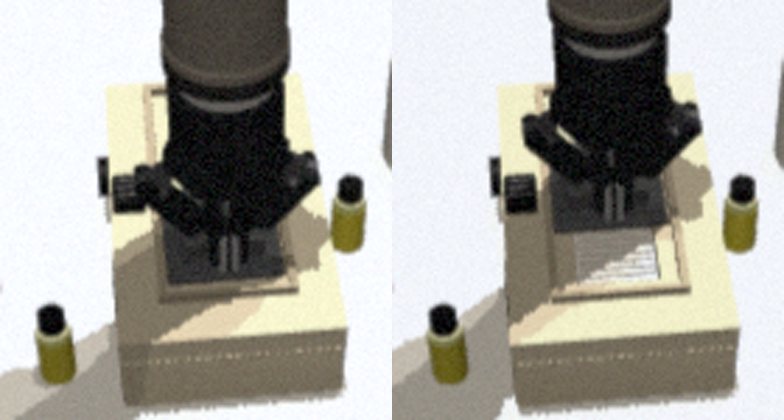

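The lid slides and the white filter is appearing. I'll continue to about 108 mm of travel, retreat and look.

```bash
python3 - <<'E'
from h import *
print('push',env.movel(w(0,.015,.1725),velocity=.04,stop_force=8)); st()
env.movel(w(0,.005,.1725),velocity=.05)
env.movel(w(0,-.005,.26),velocity=.15)
env.movel(w(0,-.12,.30),velocity=.2); st()
snap('side','s6');snap('top','t6');snap('wrist','w6')
p=cv2.imread('pics/s6.png')[150:300,190:360]
cv2.imwrite('pics/s6c.png',cv2.convertScaleAbs(cv2.resize(p,None,fx=4,fy=4,interpolation=cv2.INTER_CUBIC),alpha=1.5))
E
```

```text
push False
12.68 [0.5566 0.0341 0.1724] [-0.02 -0.6  -1.05] [ 0.32  0.53 -0.63  1.92  0.42  0.83 -0.8 ] 0.00020313801398592047
14.53 [ 0.5213 -0.0952  0.2994] [ 0.16  0.5  -0.8 ] [ 0.63  0.32 -0.69  1.87  0.23  1.04 -0.42] -0.00016042278651859384
```

View pics/s6c.png

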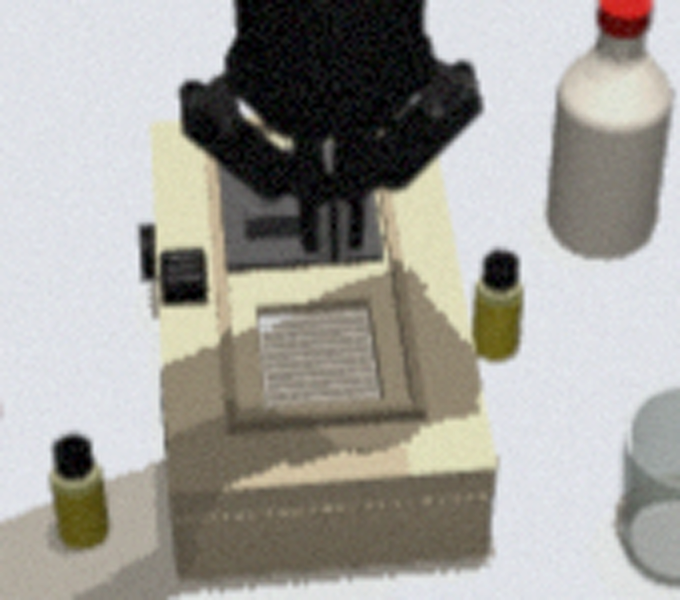

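View pics/w6.png

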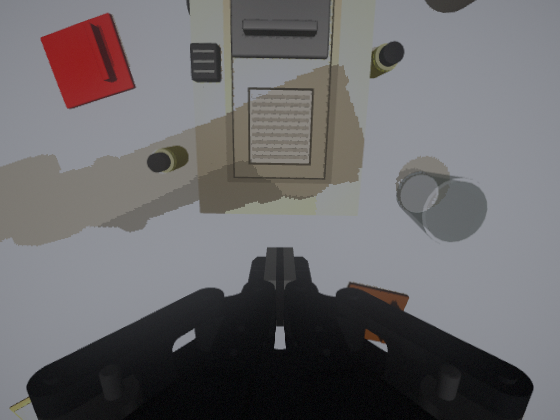

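The filter at (280,127) is fully open, the lid's -y edge is at row 57, and the lid lies between the rails. One last numeric check, then I hand it in.

```bash
python3 - <<'E'
from h import *
z=np.load('pics/w6.npz'); d=z['d']
for n,u,v,h in [('lid -y L',232,56,.093),('lid -y R',327,58,.093),('well +y',280,88,.085),('tab',205,60,.098)]:
    x=atz(z,u,v,h); print(n,np.round(RR.T@(x[:2]-T)*1e3,1))
dd=lambda u,v:round(float(np.median([atd(z,d,u+i,v+j)[2] for i in range(-3,4) for j in range(-3,4)])),4)
print('lid z',dd(240,45),dd(320,45),dd(240,10),dd(320,10),'tab',dd(205,62),'deck',dd(215,120))
c=calibration('top');a=cv2.imread('pics/top0.png').astype(int);b=cv2.imread('pics/t6.png').astype(int)
for n,(u,v) in dict(va=(272,160),vb=(276,281),beaker=(347,158),bottle=(248,115)).items(): print(n,np.abs(a-b)[v-8:v+9,u-8:u+9].mean().round(1))
st(); job.job_done()
E
```

```text
lid -y L [-41.3  11.2]
lid -y R [40.5  9.7]
well +y [  0.1 -14. ]
tab [-63.6   7.2]
lid z 0.0922 0.0926 0.0926 0.0923 tab 0.0973 deck 0.0842
va 13.2
vb 9.6
beaker 16.5
bottle 14.6
14.68 [ 0.5214 -0.0946  0.2995] [0.51 0.79 0.64] [ 0.63  0.32 -0.69  1.87  0.23  1.04 -0.42] -2.56315632752786e-05
the job is handed in; nothing more can be done
```

The filter compartment is open: the snap tab is pressed fully in, the lid has been pushed clear of the well, and the white filter is completely uncovered. I handed the job in at 14.7 s of the 42 s allowed, with the arm withdrawn.

- **Tab:** I pressed it with the closed fingertips until it would go no further; two presses ended at the same depth. Its top now measures about 13 mm above the deck, the height given for fully in.
- **Lid:** I pushed it by the rib's -y face for about 105 mm. Its -y edge is at about y = +10 mm, and the well's edge measures -14 mm. All four points measured on the lid are at the same height (0.092–0.093 m), so it lies flat between the rails.
- **Bystanders:** Both vials, the beaker and the bottle look unmoved in the last pictures. My before/after comparison of the top camera images proved nothing, because the changes in lighting and the arm's shadow made it unreliable.
- **Disagreement:** The wrist camera put the tab 3–6 mm farther along +y than the top camera did. I pressed in between, well within the 30 mm pad.

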